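# Line up the slotted disc and push the shutter bolt home

### The job

Lock the beam shutter without grasping anything. With a fingertip push the red-capped pin on the brass disc round until the disc's slot lines up with the steel bolt (either way round will do), while the bolt still stands clear of the disc; then push the bolt's red tab from behind so that the bolt slides through the slot and goes fully home against the end wall of the keeper, and leave it there. Do not lift the bolt, and leave the two tins and the post holder beside the lock where they stand.

Things in the scene. Friction and masses are not known exactly. Their poses are not given: they have to be found in the camera images.
- lock_base: Shutter lock, fixed to the table: dark steel base plate 222 x 86 x 8 mm carrying an aluminium bolt guide, the brass disc and an aluminium keeper. Origin: on the table surface, below the disc's turning axis. x axis: the direction in which the bolt is pushed; y to the left of it, z up. The plate spans x -152 to +70 mm, y -43 to +43 mm. The bolt runs along y = 0 at heights 12 to 28 mm.
- guide_strap (a point): Top centre of the strap across the bolt guide, 34.5 mm above the table, at x = -39 mm in lock_base (strap 10 mm long in x, 34 mm wide). The guide's two walls stand 28 mm high at y = +-8 to +-16 mm, x -150 to -34 mm.
- keeper_stop (a point): Middle of the keeper's inner end wall, where the bolt's nose stops: x = 55 mm in lock_base, 20 mm above the table. The keeper is roofed, 37 mm high, and spans x 36 to 62 mm, y -21 to +21 mm. Tall fixed equipment stands behind the lock, more than 0.68 m ahead of the robot's base (world x) all along the table: swing the arm round retracted, then reach forward.
- disc (a joint): Turn of the brass slotted disc about the vertical axis through lock_base's origin, rad, counterclockwise from above. At 0 the slot lies along lock_base's x axis (the bolt passes) with the pin on the +y side; at pi it is aligned again with the pin on the -y side. Starts at 0.6 to 2.5, never aligned. No stop or spring; friction holds it where it is left (2 to 5 N at the pin turn it).
- disc_slot (a point): Centre of the disc's upper face, 32 mm above the table; its x axis runs along the slot. Disc 60 mm diameter, two brass cheeks reaching up to 32 mm, slot between them 21 mm wide, passing right through, for the 14 mm bolt.
- disc_pin (a point): Top centre of the upright pin on the disc, 66 mm above the table, 20 mm from the disc's axis, square to the slot. Pin 10 mm diameter with a red cap 11 mm diameter and 9 mm high; free-standing from 32 mm to 66 mm above the table.
- bolt: Loose steel bolt 112 x 14 x 16 mm, 0.3 kg (varies), lying in the guide with its underside 12 mm above the table. Origin: centre of its underside; x axis along it towards its rounded nose (same direction as the x axis of lock_base). It is home when its origin is at x = -1 mm in lock_base. It slides with light friction (1 to 3 N).
- bolt_nose (a point): Tip of the bolt's rounded nose (7 mm radius), at mid height of the bolt. Starts at x -54 to -40 mm in lock_base, clear of the disc; home at x = 55 mm.
- bolt_tab (a point): Middle of the rear face (the face to push) of the bolt's upright red tab, 48 mm above the table, 112 mm behind the nose. Tab 38 mm wide across the bolt, 10 mm thick, from 31 mm to 61 mm above the table.
- sample_tin_3: Bystander: cream round tin, 34 mm diameter, 31 mm high, loose. Origin: centre of its underside.
- sample_tin_2: Bystander: white round tin, 46 mm diameter, 19 mm high, loose. Origin: centre of its underside.
- post_holder_3: Bystander: black post holder with a steel post, 50 x 38 x 70 mm high, loose. Origin: centre of its underside.

How it is judged:
On the way:
1. the disc's slot is lined up with the bolt (within 0.15 rad) while the bolt's nose is still clear of the disc (angle between the x axis of disc_slot and the x axis of lock_base, either way round below 0.15 rad and x of bolt_nose in the frame of lock_base below -0.031 m), for 0.2 s.
At the end, for the whole second after the job is handed in: The bolt lies at rest through the disc's slot with its nose within 5 mm of the keeper's end wall, flat in its guide (nose and tail less than 8 mm above their sliding height), the slot within 0.2 rad of the bolt's direction (x of bolt_nose in the frame of lock_base above 0.05 m and angle between the x axis of disc_slot and the x axis of lock_base, either way round below 0.2 rad and angle between the x axis of bolt and the x axis of lock_base, either way round below 0.1 rad and height (world z) of bolt_nose below 0.026 m and height (world z) of bolt_tab below 0.056 m and linear speed of bolt below 0.01 m/s); the robot touches nothing.
It fails at once if the bolt is lifted (nose or tail more than 15 mm above its sliding height) (height (world z) of bolt_tab above 0.063 m or height (world z) of bolt_nose above 0.035 m).
It fails at once if the cream tin is moved more than 15 mm (distance of sample_tin_3 from where it was at the start of the episode above 0.015 m).
It fails at once if the white tin is moved more than 15 mm (distance of sample_tin_2 from where it was at the start of the episode above 0.015 m).
It fails at once if the post holder is moved more than 15 mm (distance of post_holder_3 from where it was at the start of the episode above 0.015 m).
It also fails if it takes over 48 s, if anything falls off the work surface, if the arm or the gripper's body presses on something with over 40 N, if the wrist force passes 120 N, or if a joint passes its speed limit or range.

### The arm

A 6-joint arm with a two-finger parallel gripper is mounted at the origin on a cart in front of the work surface, level with it; the furniture and walls round the work are solid. World frame = base frame: x ahead of the robot, y to its left, z up, the work surface at z = 0. Lengths are in m, angles in rad, forces in N, time in s.
With the tool pointing down it reaches from about 0.3 to 0.875 m from the base axis. Payload 4.2 kg.
Tool frame: the origin (TCP) lies between the finger pads; the fingertips stand 17 mm ahead of it and the grasp point (between the pads) lies 2 mm behind it (ctrl.nose_length is the distance from the TCP to the fingertips, in m); z points along the fingers, y is the line along which they close (so a half turn about z gives the same grasp; the last joint's range is limited). The gripper opens to 85 mm and grips with 20 to 120 N. Pads are 22 mm wide; open, the fingers measure 114 mm over their backs; the gripper's body (76 mm by 85 mm) begins 54 mm behind the grasp point. The pads swing forward as they close: fully open they stand 13 mm farther back than shut.
Start: joints at [-1.201, 0.32, 1.565, -0, 1.257, -0.02], TCP at [0.219, -0.532, 0.248] pointing down, gripper open.
Joint ranges: [-3.11, 3.11], [-0.84, 2.01], [0.21, 2.61], [-1.34, 4.49], [0.05, 2.63], [-2.56, 2.56]. Speed limits (rad/s): [2.57, 2.57, 3.14, 3.14, 3.14, 3.14].

### API

Orientations are given as a unit quaternion [x, y, z, w].
In Python, from bench import monitor, viewer, finish_job, ctrl gives the robot as it stands.
- The arm moves only by the tool jog_arm, never from a script. Its argument "deltas" is a list of rows, each an object of numbers: "x", "y", "z": the shift along the tool's x, y, z each as a share of 0.25 m, from -1 to 1; "ax", "ay", "az": the turn, a rotation vector about the tool's x, y, z each as a share of 90 degrees, from -1 to 1; "gripper": the closure, from -1 (fully open) to 1 (shut). A call has 1 to 12 rows; each row is the pose to reach, as a shift and turn from the pose commanded when the call began, along the tool's axes at that moment; what a row does not reach only later rows make up. A row lasts 1/8 s, in which the tool goes at most 62.5 mm and 10.7 degrees, less where a joint would pass 70% of its speed; a pose out of reach is approached as far as the arm can. A call with a number of a shift or a turn outside -1 to 1 is refused whole. A call with a gripper value outside its range is refused whole. The fingers move at their own pace and stop on an object; "force" is the grip in N (left out, the last holds). Time passes only in rows, so rows that repeat a pose let the fingers close. It gives the time, the measured TCP pose, the force, the opening and the grip force at its end, in the units of the state.
- monitor.sense(): the state, without advancing time (a new reading comes with each control period).
- viewer.capture(name): name is "scene" or "side" or "wrist"; returns the picture (400x640x3 uint8, red, green, blue); there is no depth.
- viewer.calibration(name): a dict with "intrinsics" (3x3 intrinsics, pixels), "position" and "orientation" of the camera in the world; the wrist camera has in their place "T_tool_cam" (4x4, takes a point from camera to tool coordinates, whose origin is the TCP and whose axes are the flange's). Camera axes: x right, y down, z forward; pixel columns grow to the right and rows downward; lengths in m; the calibration is good to about 2 mm. The wrist camera is an equidistant fisheye: a pixel r from the principal point sees the ray r / f radians off the axis. A picture is of the moment at which its call begins: read the wrist's pose just before it. calibration takes no time and is no camera call.
- finish_job(): hands the job in; it is judged then, once.
The state is a dict: "clock": time; "qpos": joint angles; "joint_vel": joint speeds; "effort": joint torques, N m; "eef_pos": TCP position; "tool_rot": TCP orientation; "ft_force": force on the tool from outside, world axes, zero at the start; "wrist_torque": the same for the moment, N m; "finger_gap": finger opening in m; "gripper_force": force on a finger pad.
Only numpy, scipy, OpenCV 4.12 (cv2) and the standard library are available. Lean on these libraries where they do the work, as an engineer would, in place of code of your own. Each camera call takes 0.05 s, during which the arm holds its last target. There are 200 camera calls.

## Working session

There is one attempt and no reset: what is moved stays moved. The work goes in short steps, Python scripts to look and compute and a tool call to move; the robot and the scene stay as the last step left them, time stands still between calls to the robot, and variables do not carry over. Pictures are saved under pics/ and viewed, at most 10 in all, crops included, and the job is handed in when it is done.

Besides the shell and the picture viewer there is one more tool, called after "Call:" as name(argument=value, ...) on one line, values as JSON. jog_arm: Moves the arm, as the interface text tells. Its arguments: {"type":"object","properties":{"deltas":{"type":"array"},"force":{"type":"number"}},"required":["deltas"]}

```bash
mkdir -p pics; python3 - <<'E'
from bench import monitor, viewer, ctrl
import cv2
s=monitor.sense(); print(s['clock'],s['eef_pos'],s['tool_rot'],s['finger_gap'])
for n in('scene','side'):
    cv2.imwrite(f'pics/{n}0.png',viewer.capture(n)[...,::-1]); print(n,viewer.calibration(n))
print(viewer.calibration('wrist'))
E
```

```text
0.0 [ 0.21836109 -0.53144938  0.2474837 ] [ 9.81069030e-01  1.93656397e-01 -1.29417446e-04 -8.60875685e-04] 0.08529750909744742
scene {'intrinsics': array([[485.80524391,   0.        , 324.67166798],
       [  0.        , 485.80524391, 196.61204849],
       [  0.        ,   0.        ,   1.        ]]), 'position': array([-0.0905678 ,  0.66422249,  0.4192993 ]), 'orientation': array([-0.43591619,  0.71338098, -0.46551422,  0.29044992])}
side {'intrinsics': array([[431.71828032,   0.        , 323.86923562],
       [  0.        , 431.71828032, 197.18508567],
       [  0.        ,   0.        ,   1.        ]]), 'position': array([0.41688038, 0.96734898, 0.58506363]), 'orientation': array([-0.13169589,  0.88874053, -0.43397449,  0.06680279])}
{'intrinsics': array([[309.70691629,   0.        , 320.43926541],
       [  0.        , 309.70691629, 197.66145306],
       [  0.        ,   0.        ,   1.        ]]), 'T_tool_cam': array([[-6.39233052e-04, -9.61616865e-01, -2.74394966e-01,
         7.01453401e-02],
       [ 9.99999777e-01, -5.62258429e-04, -3.59174674e-04,
        -1.00965192e-03],
       [ 1.91107542e-04, -2.74395134e-01,  9.61617010e-01,
        -1.25727561e-01],
       [ 0.00000000e+00,  0.00000000e+00,  0.00000000e+00,
         1.00000000e+00]])}
```

View pics/scene0.png

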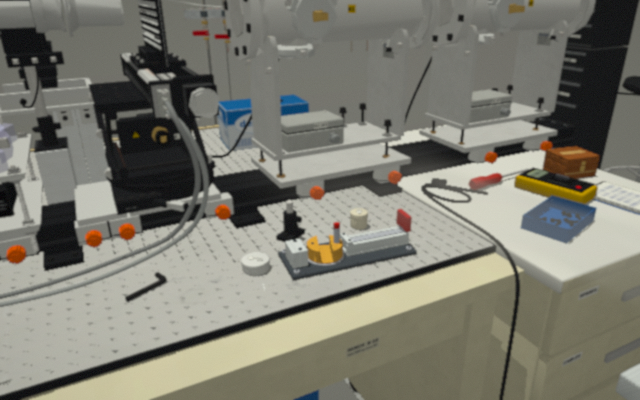

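View pics/side0.png

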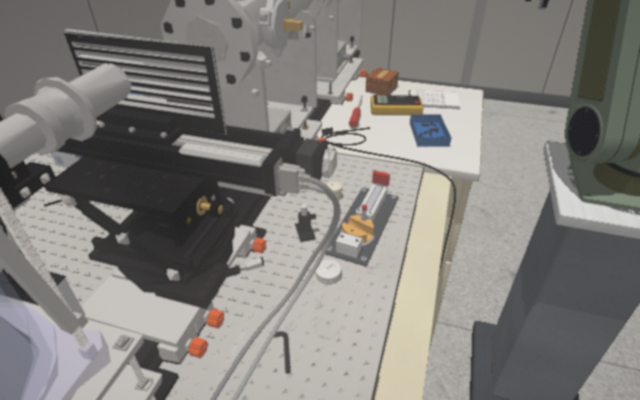

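The scene picture shows the lock at about (285-415, 215-270), with the keeper at the left, the disc at (325,250), the pin at (337,228) and the tab at (404,220). In the side picture the keeper is at (350,243) and the tab at (381,178). I'll enlarge both.

```bash
python3 - <<'E'
import cv2
a=cv2.imread('pics/scene0.png')[195:285,235:425]; b=cv2.imread('pics/side0.png')[160:285,290:410]
cv2.imwrite('pics/a.png',cv2.resize(a,None,fx=4,fy=4,interpolation=cv2.INTER_CUBIC))
cv2.imwrite('pics/b.png',cv2.resize(b,None,fx=4,fy=4,interpolation=cv2.INTER_CUBIC))
E
```

```text
(no output)
```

View pics/a.png

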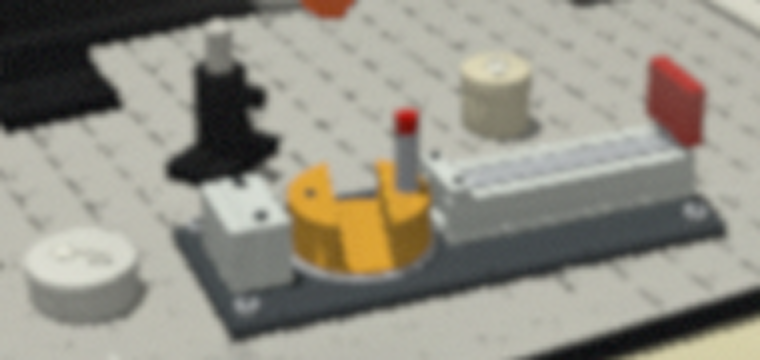

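View pics/b.png

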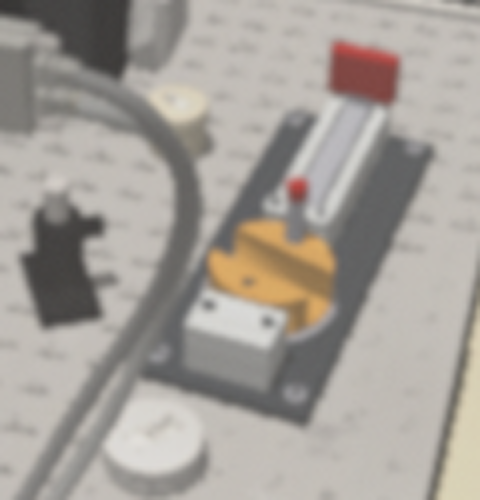

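Crop a shows the pin cap at (405,113), plate corners at (237,328), (724,226) and (178,235), and the slot facing the robot side. In crop b the cap is at (297,183), the plate corners are at (305,415), (432,148), (298,110) and (145,372), and the tab's front face spans (333,42)-(393,103). Next I'll fit the pose of the lock, pin and bolt to these points.

```bash
cat > h.py <<'E'
import numpy as np, cv2
from bench import monitor, viewer
from scipy.spatial.transform import Rotation as R
from scipy.optimize import least_squares
def proj(n,P):
    c=viewer.calibration(n); q=R.from_quat(c['orientation']).inv().apply(np.atleast_2d(P)-c['position'])
    K=c['intrinsics']; return np.c_[K[0,0]*q[:,0]/q[:,2]+K[0,2],K[1,1]*q[:,1]/q[:,2]+K[1,2]]
def plane(n,uv,z):
    c=viewer.calibration(n); K=c['intrinsics']
    d=R.from_quat(c['orientation']).apply(np.linalg.solve(K,[*uv,1])); p=c['position']; return p+d*(z-p[2])/d[2]
def toworld(x,P):
    P=np.atleast_2d(P); return R.from_euler('z',x[2]).apply(P)+[x[0],x[1],0]
E
python3 - <<'E'
from h import *
A=lambda u,v:(235+u/4,195+v/4)
B=lambda u,v:(290+u/4,160+v/4)
# obs: cam, uv, kind
obs=[('scene',A(237,328),lambda x:(.07,.043,.008)),('scene',A(724,226),lambda x:(-.152,.043,.008)),('scene',A(178,235),lambda x:(.07,-.043,.008)),
('side',B(305,415),lambda x:(.07,.043,.008)),('side',B(432,148),lambda x:(-.152,.043,.008)),('side',B(298,110),lambda x:(-.152,-.043,.008)),('side',B(145,372),lambda x:(.07,-.043,.008)),
('scene',A(405,113),lambda x:(-.02*np.sin(x[3]),.02*np.cos(x[3]),.066)),('side',B(297,181),lambda x:(-.02*np.sin(x[3]),.02*np.cos(x[3]),.066)),
('side',B(333,42),lambda x:(x[4]-.102,-.019,.061)),('side',B(398,55),lambda x:(x[4]-.102,.019,.061)),('side',B(393,103),lambda x:(x[4]-.102,.019,.031)),('side',B(330,90),lambda x:(x[4]-.102,-.019,.031)),('scene',A(700,145),lambda x:(x[4]-.102,.019,.031))]
f=lambda x:np.concatenate([proj(n,toworld(x,g(x)))[0]-uv for n,uv,g in obs])
r=least_squares(f,[.45,0,1.6,1.5,-.045],loss='soft_l1')
print(r.x.round(4)); print(r.fun.reshape(-1,2).round(1)); x=r.x
np.save('lock.npy',x)
print('pin',toworld(x,(-.02*np.sin(x[3]),.02*np.cos(x[3]),.066)),'tab',toworld(x,(x[4]-.112,0,.048)))
for n,uv,z in [('scene',A(85,250),.019),('side',B(157,430),.019),('scene',A(497,62),.031),('side',B(180,103),.031),('scene',A(218,30),.07),('side',B(58,185),.07)]: print(n,plane(n,uv,z).round(4))
E
```

```text
[ 0.5353  0.3516  1.4878  1.507  -0.0451]
[[-1.3  1.6]
 [ 1.7 -1.1]
 [-2.9 -1.2]
 [ 3.5  0.6]
 [ 1.4 -2.3]
 [-2.6 -1.3]
 [-0.6 -1.1]
 [-0.1 -0.1]
 [ 0.1 -0.2]
 [-0.2 -0.4]
 [ 0.8 -0. ]
 [ 0.8 -0.6]
 [-0.3 -1.1]
 [-1.5  1.5]]
pin [[0.53241194 0.3317866  0.066     ]] tab [[0.52231634 0.19505987 0.048     ]]
scene [0.5664 0.4593 0.019 ]
side [0.5635 0.4633 0.019 ]
scene [0.6208 0.2353 0.031 ]
side [0.6157 0.2422 0.031 ]
scene [0.6353 0.3699 0.07  ]
side [0.6392 0.3726 0.07  ]
```

```bash
cat >> h.py <<'E'
def row(x,y,z,yaw):
    "jog row shares to get from the measured pose to TCP x,y,z with tool pointing down, tool x at yaw"
    s=monitor.sense(); T=R.from_quat(s['tool_rot']); G=R.from_euler('z',yaw)*R.from_euler('x',np.pi)
    d=T.inv().apply(np.array([x,y,z])-s['eef_pos'])/.25; a=(T.inv()*G).as_rotvec()/(np.pi/2)
    print('t',round(s['clock'],2),'eef',s['eef_pos'].round(4),'d',d.round(3),'a',a.round(3))
def wpix(uv,z,s):
    "wrist fisheye pixel -> world point at height z"
    c=viewer.calibration('wrist'); K=c['intrinsics']; v=np.array([uv[0]-K[0,2],uv[1]-K[1,2]])/K[0,0]; t=np.hypot(*v)
    r=np.r_[v/max(t,1e-9)*np.sin(t),np.cos(t)]; M=c['T_tool_cam']; T=R.from_quat(s['tool_rot'])
    o=s['eef_pos']+T.apply(M[:3,3]); d=T.apply(M[:3,:3]@r); return o+d*(z-o[2])/d[2]
def ray(n,uv,ax,val):
    c=viewer.calibration(n); d=R.from_quat(c['orientation']).apply(np.linalg.solve(c['intrinsics'],[*uv,1])); p=c['position']; return p+d*(val-p[ax])/d[ax]
E
python3 - <<'E'
from h import *
row(.42,-.38,.25,.8); row(.44,-.1,.25,1.8); row(.45,.2,.25,2.27)
for X in(.5,.6,.68,.75): print(X,ray('side',(336,215),0,X).round(3),ray('scene',(205,160),0,X).round(3))
E
```

```text
t 0.1 eef [ 0.2183 -0.5315  0.2476] d [ 0.976 -0.254 -0.009] a [-0.001 -0.    -0.261]
t 0.1 eef [ 0.2183 -0.5315  0.2476] d [ 1.476 -1.26  -0.008] a [-0.001 -0.001 -0.898]
t 0.1 eef [ 0.2183 -0.5315  0.2476] d [ 1.969 -2.354 -0.006] a [-1.000e-03 -1.000e-03 -1.197e+00]
0.5 [0.5   0.659 0.315] [0.5   0.538 0.218]
0.6 [ 0.6    0.288 -0.011] [0.6   0.516 0.184]
0.68 [ 0.68  -0.009 -0.271] [0.68  0.499 0.157]
0.75 [ 0.75  -0.268 -0.499] [0.75  0.484 0.133]
```

Call:
jog_arm(deltas=[{"x": 0.95,"y": -1,"az": -0.7,"gripper": 1},{"x": 0.95,"y": -1,"az": -0.7,"gripper": 1},{"x": 0.95,"y": -1,"az": -0.7,"gripper": 1},{"x": 0.95,"y": -1,"az": -0.7,"gripper": 1},{"x": 0.95,"y": -1,"az": -0.7,"gripper": 1},{"x": 0.95,"y": -1,"az": -0.7,"gripper": 1},{"x": 0.95,"y": -1,"az": -0.7,"gripper": 1},{"x": 0.95,"y": -1,"az": -0.7,"gripper": 1}])

```text
validation failed for argument at $.de...
```

```bash
python3 - <<'E'
from h import *
row(.42,.05,.25,2.27); row(.47,.22,.25,2.27)
E
```

```text
t 0.1 eef [ 0.2183 -0.5315  0.2476] d [ 1.63  -1.845 -0.007] a [-1.000e-03 -1.000e-03 -1.197e+00]
t 0.1 eef [ 0.2183 -0.5315  0.2476] d [ 2.073 -2.398 -0.006] a [-1.000e-03 -1.000e-03 -1.197e+00]
```

Call:
jog_arm(deltas=[{"x": 0.95,"y": -0.98,"z": 0.0,"ax": 0.0,"ay": 0.0,"az": -0.7,"gripper": 1.0},{"x": 0.95,"y": -0.98,"z": 0.0,"ax": 0.0,"ay": 0.0,"az": -0.7,"gripper": 1.0},{"x": 0.95,"y": -0.98,"z": 0.0,"ax": 0.0,"ay": 0.0,"az": -0.7,"gripper": 1.0},{"x": 0.95,"y": -0.98,"z": 0.0,"ax": 0.0,"ay": 0.0,"az": -0.7,"gripper": 1.0},{"x": 0.95,"y": -0.98,"z": 0.0,"ax": 0.0,"ay": 0.0,"az": -0.7,"gripper": 1.0},{"x": 0.95,"y": -0.98,"z": 0.0,"ax": 0.0,"ay": 0.0,"az": -0.7,"gripper": 1.0},{"x": 0.95,"y": -0.98,"z": 0.0,"ax": 0.0,"ay": 0.0,"az": -0.7,"gripper": 1.0},{"x": 0.95,"y": -0.98,"z": 0.0,"ax": 0.0,"ay": 0.0,"az": -0.7,"gripper": 1.0}])

```text
clock: 1.1
eef_pos: [0.3449, -0.2156, 0.2482]
tool_rot: [0.736, 0.677, -0.0, 0.0]
ft_force: [0.2, -0.2, -1.1]
finger_gap: -0.0002
gripper_force: 0.0
```

```bash
python3 - <<'E'
from h import *
row(.42,.05,.25,2.27); row(.47,.22,.25,2.27)
E
```

```text
t 1.1 eef [ 0.3449 -0.2156  0.2482] d [ 1.084  0.211 -0.008] a [-0.     0.    -0.498]
t 1.1 eef [ 0.3449 -0.2156  0.2482] d [ 1.778  0.354 -0.008] a [-0.     0.    -0.498]
```

Call:
jog_arm(deltas=[{"x": 1.0,"y": 0.2,"z": 0.0,"ax": 0.0,"ay": 0.0,"az": -0.5,"gripper": 1.0},{"x": 1.0,"y": 0.2,"z": 0.0,"ax": 0.0,"ay": 0.0,"az": -0.5,"gripper": 1.0},{"x": 1.0,"y": 0.2,"z": 0.0,"ax": 0.0,"ay": 0.0,"az": -0.5,"gripper": 1.0},{"x": 1.0,"y": 0.2,"z": 0.0,"ax": 0.0,"ay": 0.0,"az": -0.5,"gripper": 1.0},{"x": 1.0,"y": 0.2,"z": 0.0,"ax": 0.0,"ay": 0.0,"az": -0.5,"gripper": 1.0},{"x": 1.0,"y": 0.2,"z": 0.0,"ax": 0.0,"ay": 0.0,"az": -0.5,"gripper": 1.0}])

```text
clock: 1.85
eef_pos: [0.4154, 0.0292, 0.248]
tool_rot: [0.421, 0.907, -0.001, -0.0]
ft_force: [0.2, -0.4, 0.7]
finger_gap: 0.0002
gripper_force: 0.0
```

```bash
python3 - <<'E'
from h import *
row(.51,.24,.23,2.27)
E
```

```text
t 1.85 eef [0.4154 0.0292 0.248 ] d [0.4   0.834 0.071] a [-0.001  0.     0.002]
```

Call:
jog_arm(deltas=[{"x": 0.44,"y": 0.97,"z": 0.07,"ax": 0.0,"ay": 0.0,"az": 0.0,"gripper": 1.0},{"x": 0.44,"y": 0.97,"z": 0.07,"ax": 0.0,"ay": 0.0,"az": 0.0,"gripper": 1.0},{"x": 0.44,"y": 0.97,"z": 0.07,"ax": 0.0,"ay": 0.0,"az": 0.0,"gripper": 1.0},{"x": 0.44,"y": 0.97,"z": 0.07,"ax": 0.0,"ay": 0.0,"az": 0.0,"gripper": 1.0},{"x": 0.44,"y": 0.97,"z": 0.07,"ax": 0.0,"ay": 0.0,"az": 0.0,"gripper": 1.0},{"x": 0.44,"y": 0.97,"z": 0.07,"ax": 0.0,"ay": 0.0,"az": 0.0,"gripper": 1.0},{"x": 0.44,"y": 0.97,"z": 0.07,"ax": 0.0,"ay": 0.0,"az": 0.0,"gripper": 1.0}])

```text
clock: 2.72
eef_pos: [0.5287, 0.2684, 0.231]
tool_rot: [0.421, 0.907, -0.001, -0.0]
ft_force: [0.2, 0.1, -0.2]
finger_gap: 0.0002
gripper_force: 0.0
```

```bash
python3 - <<'E'
from h import *
import pickle
s=monitor.sense(); pickle.dump(s,open('s1.pkl','wb')); cv2.imwrite('pics/w1.png',viewer.capture('wrist')[...,::-1])
print(s['eef_pos'],s['qpos'].round(2))
E
```

```text
[0.52872578 0.26838696 0.23095632] [ 0.45  0.36  1.55 -0.    1.23 -0.25]
```

View pics/w1.png

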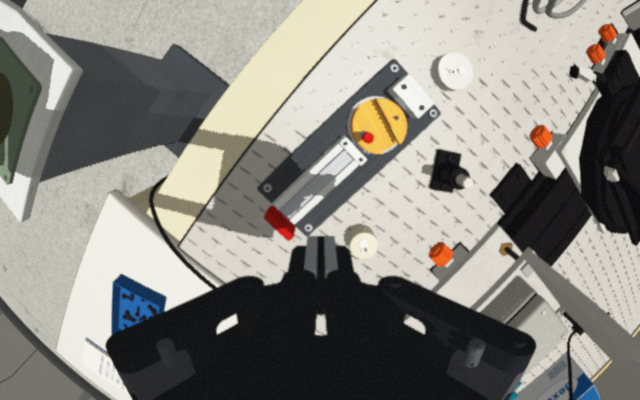

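The wrist picture shows the whole lock: disc at (379,125), pin cap at (368,138), tab at (280,222) and keeper at (409,92). The plate corners are at about (394,60), (440,112), (260,187) and (309,235). I'll enlarge it to read these more closely.

```bash
python3 - <<'E'
import cv2
a=cv2.imread('pics/w1.png')[50:250,250:450]
cv2.imwrite('pics/c.png',cv2.resize(a,(600,600),interpolation=cv2.INTER_CUBIC))
E
```

```text
(no output)
```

View pics/c.png

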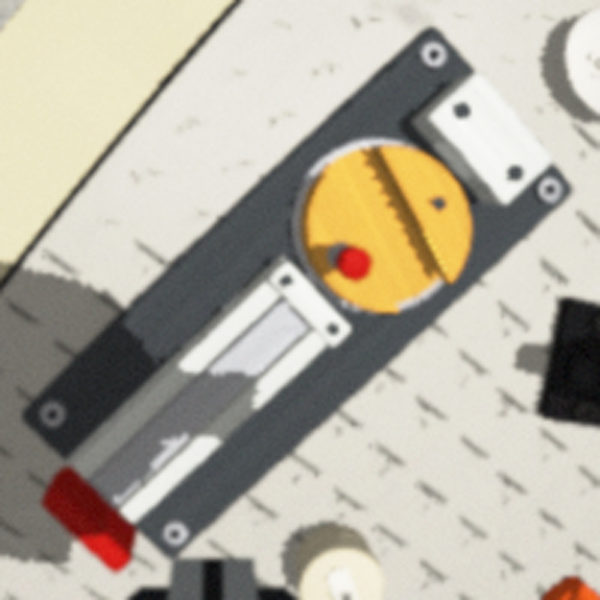

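The enlarged crop puts the cap at (355,263), the disc centre at (387,227), the plate corners at (432,28), (572,190), (175,558) and (24,415), and the tab's rear top edge at (43,500)-(121,572).

```bash
python3 - <<'E'
from h import *
import pickle
s=pickle.load(open('s1.pkl','rb')); W=lambda u,v,z:wpix((250+u/3,50+v/3),z,s)[:2]
pts=[(W(432,28,.008),(.07,.043)),(W(572,190,.008),(.07,-.043)),(W(175,558,.008),(-.152,-.043)),(W(24,415,.008),(-.152,.043)),(W(387,227,.032),(0,0)),(W(387,227,.032),(0,0))]
f=lambda x:np.concatenate([toworld(x,(*l,0))[0,:2]-w for w,l in pts])
r=least_squares(f,[.535,.35,1.49]); x=r.x; print(x.round(4)); print((r.fun.reshape(-1,2)*1e3).round(1))
inv=lambda p:R.from_euler('z',-x[2]).apply([p[0]-x[0],p[1]-x[1],0])[:2].round(4)
p=inv(W(355,263,.066)); print('pin',p,np.hypot(*p),'theta',np.arctan2(-p[0],p[1]))
print('tab',inv(W(43,500,.061)),inv(W(121,572,.061)),'old',np.load('lock.npy'))
np.save('lock2.npy',x)
E
```

```text
[0.5409 0.3521 1.4715]
[[-2.   2.6]
 [ 1.2  2.1]
 [ 0.4 -3. ]
 [-1.5 -2.6]
 [ 0.9  0.5]
 [ 0.9  0.5]]
pin [-0.0194  0.005 ] 0.02003397114902585 theta 1.3185538689050784
tab [-0.1492  0.0188] [-0.149  -0.0183] old [ 0.53533775  0.35157144  1.48778973  1.50698527 -0.0450523 ]
```

```bash
python3 - <<'E'
from h import *
row(.5457,.3068,.12,2.07);row(.5457,.3068,.059,2.07)
E
```

```text
t 2.77 eef [0.5287 0.2686 0.2312] d [0.073 0.151 0.445] a [-0.     0.     0.129]
t 2.77 eef [0.5287 0.2686 0.2312] d [0.073 0.151 0.689] a [-0.     0.     0.129]
```

Call:
jog_arm(deltas=[{"x": 0.073,"y": 0.151,"z": 0.2,"ax": 0.0,"ay": 0.0,"az": 0.129,"gripper": 1.0},{"x": 0.073,"y": 0.151,"z": 0.4,"ax": 0.0,"ay": 0.0,"az": 0.129,"gripper": 1.0},{"x": 0.073,"y": 0.151,"z": 0.55,"ax": 0.0,"ay": 0.0,"az": 0.129,"gripper": 1.0},{"x": 0.073,"y": 0.151,"z": 0.65,"ax": 0.0,"ay": 0.0,"az": 0.129,"gripper": 1.0},{"x": 0.073,"y": 0.151,"z": 0.69,"ax": 0.0,"ay": 0.0,"az": 0.129,"gripper": 1.0},{"x": 0.073,"y": 0.151,"z": 0.69,"ax": 0.0,"ay": 0.0,"az": 0.129,"gripper": 1.0},{"x": 0.073,"y": 0.151,"z": 0.69,"ax": 0.0,"ay": 0.0,"az": 0.129,"gripper": 1.0}])

```text
clock: 3.65
eef_pos: [0.5467, 0.3093, 0.0599]
tool_rot: [0.51, 0.86, 0.001, 0.001]
ft_force: [-0.5, 0.3, 1.3]
finger_gap: 0.0002
gripper_force: 0.0
```

```bash
python3 - <<'E'
from h import *
import pickle
row(.528,.3393,.059,2.07)
s=monitor.sense(); pickle.dump(s,open('s2.pkl','wb')); im=viewer.capture('wrist')[...,::-1]
print(s['ft_force'])
cv2.imwrite('pics/w2.png',cv2.resize(im[0:300,170:470],(600,600),interpolation=cv2.INTER_CUBIC))
E
```

```text
t 3.65 eef [0.5467 0.3093 0.0599] d [ 0.141 -0.008  0.003] a [0.002 0.    0.001]
[-0.5359421   0.29215313  1.30206691]
```

View pics/w2.png

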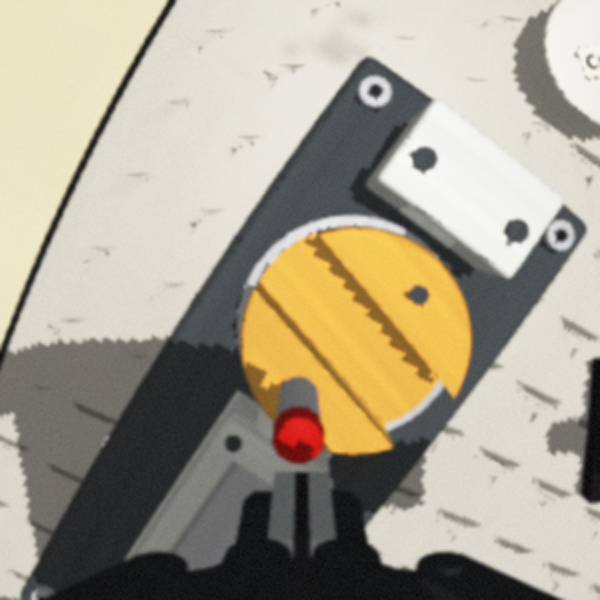

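The finger stands just behind the pin, centred on it: fingertip at (302,470), cap at (300,432) and disc centre at (356,341) in the crop.

```bash
python3 - <<'E'
from h import *
import pickle
s=pickle.load(open('s2.pkl','rb')); x=np.load('lock2.npy'); W=lambda u,v,z:wpix((170+u/2,v/2),z,s)
inv=lambda p:R.from_euler('z',-x[2]).apply([p[0]-x[0],p[1]-x[1],0])[:2].round(4)
for n,u,v,z in[('cap',300,430,.066),('disc',356,341,.032),('c1',368,58,.008),('c2',585,228,.008),('tip',302,472,.043)]: p=W(u,v,z); print(n,p.round(4),inv(p), R.from_quat(s['tool_rot']).inv().apply(p-s['eef_pos']).round(4))
E
```

```text
cap [0.533  0.3351 0.066 ] [-0.0177  0.0062] [ 0.0292  0.0003 -0.0061]
disc [0.5398 0.3524 0.032 ] [0.0002 0.0011] [0.0411 0.0145 0.0279]
c1 [0.5067 0.4237 0.008 ] [0.0678 0.0411] [0.1195 0.0197 0.0519]
c2 [0.5883 0.4151 0.008 ] [ 0.0674 -0.0409] [0.0728 0.0871 0.0521]
tip [0.5426 0.3186 0.043 ] [-0.0332 -0.0051] [0.0101 0.0008 0.0169]
```

Call:
jog_arm(deltas=[{"x": 0.03,"y": 0.0,"z": 0.0,"ax": 0.0,"ay": 0.0,"az": 0.0,"gripper": 1.0},{"x": 0.06,"y": 0.0,"z": 0.0,"ax": 0.0,"ay": 0.0,"az": 0.0,"gripper": 1.0},{"x": 0.09,"y": 0.0,"z": 0.0,"ax": 0.0,"ay": 0.0,"az": 0.0,"gripper": 1.0},{"x": 0.11,"y": 0.0,"z": 0.0,"ax": 0.0,"ay": 0.0,"az": 0.0,"gripper": 1.0},{"x": 0.125,"y": 0.0,"z": 0.0,"ax": 0.0,"ay": 0.0,"az": 0.0,"gripper": 1.0},{"x": 0.125,"y": 0.0,"z": 0.0,"ax": 0.0,"ay": 0.0,"az": 0.0,"gripper": 1.0},{"x": 0.125,"y": 0.0,"z": 0.0,"ax": 0.0,"ay": 0.0,"az": 0.0,"gripper": 1.0}])

```text
clock: 4.58
eef_pos: [0.5305, 0.3364, 0.0583]
tool_rot: [0.509, 0.861, -0.001, 0.0]
ft_force: [-1.0, -4.1, -0.5]
finger_gap: 0.0002
gripper_force: 1.4
```

```bash
python3 - <<'E'
from h import *
import pickle
row(.528,.3393,.059,2.07)
s=monitor.sense(); pickle.dump(s,open('s3.pkl','wb')); im=viewer.capture('wrist')[...,::-1]
print(s['ft_force'])
cv2.imwrite('pics/w3.png',cv2.resize(im[0:300,170:470],(600,600),interpolation=cv2.INTER_CUBIC))
E
```

```text
t 4.58 eef [0.5305 0.3364 0.0583] d [ 0.015 -0.003 -0.003] a [-0.001  0.     0.002]
[-0.99628875 -4.07031336 -0.50502592]
```

View pics/w3.png

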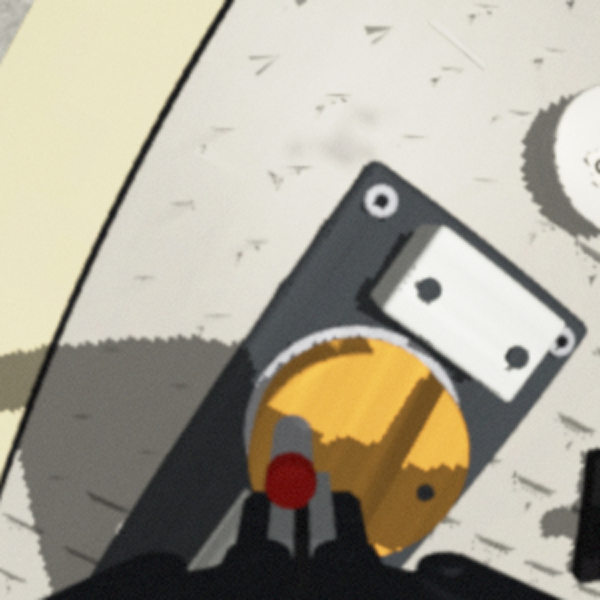

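```bash
python3 - <<'E'
from h import *
import pickle
x=np.load('lock2.npy')
inv=lambda p:R.from_euler('z',-x[2]).apply([p[0]-x[0],p[1]-x[1],0])[:2].round(4)
for f,L in(('s2.pkl',dict(cap=(300,430,.066),hole=(418,295,.032),disc=(356,341,.032),e1=(320,238,.032),e2=(435,375,.032))),('s3.pkl',dict(cap=(290,475,.066),hole=(426,492,.032),disc=(359,448,.032),c1=(375,165,.008),c2=(585,330,.008),e1=(440,375,.032),e2=(370,510,.032),k1=(565,320,.037),k2=(512,402,.037)))):
    s=pickle.load(open(f,'rb'))
    P={k:inv(wpix((170+u/2,v/2),z,s)) for k,(u,v,z) in L.items()}
    print(f,{k:v.tolist() for k,v in P.items()})
    for a,b in(('hole','cap'),('disc','cap'),('hole','disc'),('e2','e1'),('k2','k1')):
        if b in P and a in P: d=P[b]-P[a]; print(a,b,'theta',np.arctan2(-d[0],d[1]).round(3),np.hypot(*d).round(4))
E
```

```text
s2.pkl {'cap': [-0.0177, 0.0062], 'hole': [0.0188, -0.0049], 'disc': [0.0002, 0.0011], 'e1': [0.0163, 0.0234], 'e2': [0.0047, -0.0211]}
hole cap theta 1.276 0.0382
disc cap theta 1.293 0.0186
hole disc theta 1.259 0.0195
e2 e1 theta -0.255 0.046
s3.pkl {'cap': [-0.0012, 0.0215], 'hole': [0.0028, -0.02], 'disc': [0.0029, 0.003], 'c1': [0.0675, 0.0407], 'c2': [0.0675, -0.0407], 'e1': [0.0308, -0.0026], 'e2': [-0.0101, -0.0103], 'k1': [0.0618, -0.0196], 'k2': [0.0366, -0.0213]}
hole cap theta 0.096 0.0417
disc cap theta 0.218 0.0189
hole disc theta -0.004 0.023
e2 e1 theta -1.385 0.0416
k2 k1 theta -1.503 0.0253
```

Call:
jog_arm(deltas=[{"x": 0.005,"y": 0.0,"z": 0.0,"ax": 0.0,"ay": 0.0,"az": 0.0,"gripper": 1.0},{"x": 0.009,"y": 0.0,"z": 0.0,"ax": 0.0,"ay": 0.0,"az": 0.0,"gripper": 1.0},{"x": 0.009,"y": 0.0,"z": 0.0,"ax": 0.0,"ay": 0.0,"az": 0.0,"gripper": 1.0},{"x": -0.05,"y": 0.0,"z": 0.0,"ax": 0.0,"ay": 0.0,"az": 0.0,"gripper": 1.0},{"x": -0.1,"y": 0.0,"z": -0.1,"ax": 0.0,"ay": 0.0,"az": 0.0,"gripper": 1.0},{"x": -0.1,"y": 0.0,"z": -0.3,"ax": 0.0,"ay": 0.0,"az": 0.0,"gripper": 1.0},{"x": -0.1,"y": 0.0,"z": -0.4,"ax": 0.0,"ay": 0.0,"az": 0.0,"gripper": 1.0}])

```text
clock: 5.5
eef_pos: [0.5447, 0.3152, 0.1614]
tool_rot: [0.51, 0.86, 0.003, 0.001]
ft_force: [0.4, -0.0, -0.8]
finger_gap: -0.0002
gripper_force: 0.0
```

```bash
python3 - <<'E'
from h import *
row(.520,.19,.16,1.4715)
E
```

```text
t 5.5 eef [0.5447 0.3152 0.1614] d [-0.392 -0.327  0.003] a [ 0.004 -0.002  0.382]
```

Call:
jog_arm(deltas=[{"x": -0.39,"y": -0.33,"z": 0.0,"ax": 0.0,"ay": 0.0,"az": 0.382,"gripper": 1.0},{"x": -0.39,"y": -0.33,"z": 0.0,"ax": 0.0,"ay": 0.0,"az": 0.382,"gripper": 1.0},{"x": -0.39,"y": -0.33,"z": 0.0,"ax": 0.0,"ay": 0.0,"az": 0.382,"gripper": 1.0},{"x": -0.39,"y": -0.33,"z": 0.0,"ax": 0.0,"ay": 0.0,"az": 0.382,"gripper": 1.0},{"x": -0.39,"y": -0.33,"z": 0.0,"ax": 0.0,"ay": 0.0,"az": 0.382,"gripper": 1.0},{"x": -0.39,"y": -0.33,"z": 0.0,"ax": 0.0,"ay": 0.0,"az": 0.382,"gripper": 1.0}])

```text
clock: 6.25
eef_pos: [0.5178, 0.1897, 0.1585]
tool_rot: [0.741, 0.672, 0.0, 0.0]
ft_force: [-0.0, -1.5, -0.2]
finger_gap: 0.0
gripper_force: 0.0
```

```bash
python3 - <<'E'
from h import *
import pickle
row(.522,.167,.057,1.4715)
s=monitor.sense(); pickle.dump(s,open('s4.pkl','wb')); im=viewer.capture('wrist')[...,::-1]
cv2.imwrite('pics/w4.png',cv2.resize(im[20:220,220:420],(600,600),interpolation=cv2.INTER_CUBIC))
E
```

```text
t 6.25 eef [0.5178 0.1897 0.1585] d [-0.089  0.025  0.406] a [ 0.    -0.     0.001]
```

View pics/w4.png

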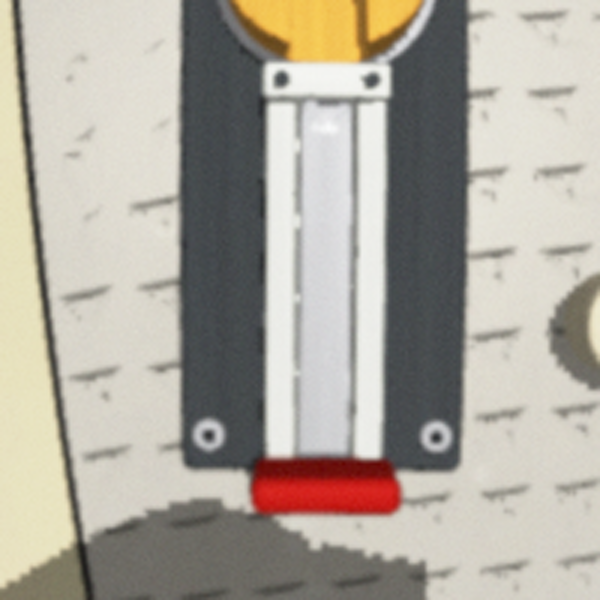

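The tab's rear top edge is at (253,513)-(400,513). The bolt lies straight in the guide and the slot looks nearly aligned, but the crop cut the disc off. I'll use the last picture on the disc.

```bash
python3 - <<'E'
from h import *
import pickle
s=monitor.sense(); pickle.dump(s,open('s4.pkl','wb')); im=viewer.capture('wrist')[...,::-1]
cv2.imwrite('pics/w5f.png',im)
cv2.imwrite('pics/w5.png',cv2.resize(im[0:80,280:380],(800,640),interpolation=cv2.INTER_CUBIC)[:600])
x=np.load('lock2.npy')
inv=lambda p:R.from_euler('z',-x[2]).apply([p[0]-x[0],p[1]-x[1],0])[:2].round(4)
for u,v,z in((253,513,.061),(400,513,.061),(185,467,.008),(460,467,.008),(265,90,.0345),(390,92,.0345)): print(inv(wpix((220+u/3,20+v/3),z,s)))
E
```

```text
[-0.1515  0.019 ]
[-0.1515 -0.0175]
[-0.1509  0.0424]
[-0.1508 -0.0416]
[-0.0427  0.0166]
[-0.0429 -0.0164]
```

View pics/w5.png

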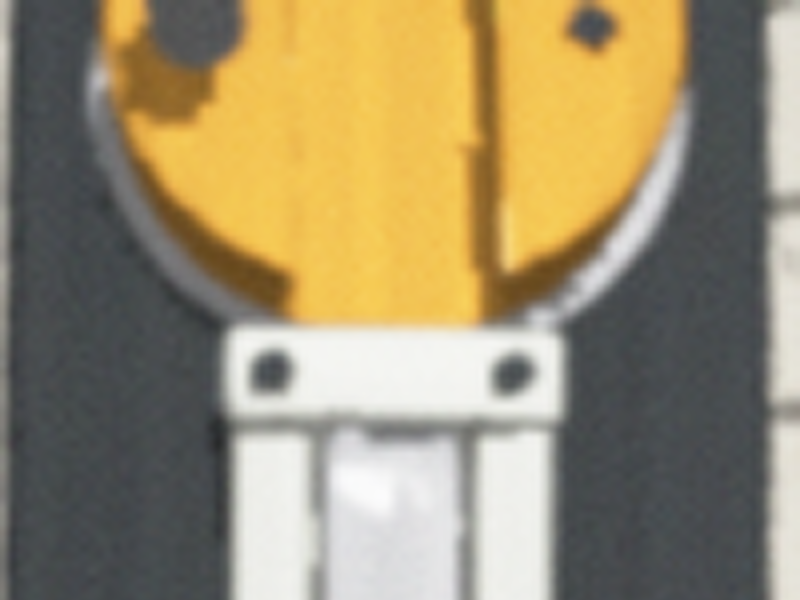

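The slot edges run vertical at x≈292 and x≈500, parallel to the guide walls to within about 0.05 rad, so the slot is aligned. Next I'll go down behind the tab.

Call:
jog_arm(deltas=[{"x": -0.09,"y": 0.025,"z": 0.0,"ax": 0.0,"ay": 0.0,"az": 0.0,"gripper": 1.0},{"x": -0.09,"y": 0.025,"z": 0.15,"ax": 0.0,"ay": 0.0,"az": 0.0,"gripper": 1.0},{"x": -0.09,"y": 0.025,"z": 0.3,"ax": 0.0,"ay": 0.0,"az": 0.0,"gripper": 1.0},{"x": -0.09,"y": 0.025,"z": 0.4,"ax": 0.0,"ay": 0.0,"az": 0.0,"gripper": 1.0},{"x": -0.09,"y": 0.025,"z": 0.4,"ax": 0.0,"ay": 0.0,"az": 0.0,"gripper": 1.0},{"x": -0.09,"y": 0.025,"z": 0.4,"ax": 0.0,"ay": 0.0,"az": 0.0,"gripper": 1.0}])

```text
clock: 7.1
eef_pos: [0.5222, 0.1669, 0.0592]
tool_rot: [0.741, 0.671, 0.001, 0.0]
ft_force: [0.3, -1.2, 0.9]
finger_gap: 0.0001
gripper_force: 0.0
```

```bash
python3 - <<'E'
from h import *
row(.5338,.2855,.057,1.4715)
E
```

```text
t 7.1 eef [0.5222 0.1669 0.0592] d [ 0.477 -0.     0.009] a [ 0.001 -0.     0.001]
```

Call:
jog_arm(deltas=[{"x": 0.04,"y": 0.0,"z": 0.0,"ax": 0.0,"ay": 0.0,"az": 0.0,"gripper": 1.0},{"x": 0.07,"y": 0.0,"z": 0.0,"ax": 0.0,"ay": 0.0,"az": 0.0,"gripper": 1.0},{"x": 0.11,"y": 0.0,"z": 0.0,"ax": 0.0,"ay": 0.0,"az": 0.0,"gripper": 1.0},{"x": 0.15,"y": 0.0,"z": 0.0,"ax": 0.0,"ay": 0.0,"az": 0.0,"gripper": 1.0},{"x": 0.19,"y": 0.0,"z": 0.0,"ax": 0.0,"ay": 0.0,"az": 0.0,"gripper": 1.0},{"x": 0.23,"y": 0.0,"z": 0.0,"ax": 0.0,"ay": 0.0,"az": 0.0,"gripper": 1.0},{"x": 0.27,"y": 0.0,"z": 0.0,"ax": 0.0,"ay": 0.0,"az": 0.0,"gripper": 1.0},{"x": 0.31,"y": 0.0,"z": 0.0,"ax": 0.0,"ay": 0.0,"az": 0.0,"gripper": 1.0},{"x": 0.35,"y": 0.0,"z": 0.0,"ax": 0.0,"ay": 0.0,"az": 0.0,"gripper": 1.0},{"x": 0.39,"y": 0.0,"z": 0.0,"ax": 0.0,"ay": 0.0,"az": 0.0,"gripper": 1.0},{"x": 0.42,"y": 0.0,"z": 0.0,"ax": 0.0,"ay": 0.0,"az": 0.0,"gripper": 1.0},{"x": 0.44,"y": 0.0,"z": 0.0,"ax": 0.0,"ay": 0.0,"az": 0.0,"gripper": 1.0}])

```text
clock: 8.6
eef_pos: [0.5322, 0.2766, 0.0581]
tool_rot: [0.741, 0.671, -0.0, -0.0]
ft_force: [-0.6, -2.1, 1.0]
finger_gap: -0.0004
gripper_force: 1.0
```

```bash
python3 - <<'E'
from h import *
row(.5338,.2855,.057,1.4715)
E
```

```text
t 8.6 eef [0.5322 0.2766 0.0581] d [0.036 0.003 0.004] a [-0.  0.  0.]
```

9 mm remain by calculation and the force is only 2 N, so the bolt is sliding freely. I'll creep it home.

Call:
jog_arm(deltas=[{"x": 0.01,"y": 0.0,"z": 0.0,"ax": 0.0,"ay": 0.0,"az": 0.0,"gripper": 1.0},{"x": 0.02,"y": 0.0,"z": 0.0,"ax": 0.0,"ay": 0.0,"az": 0.0,"gripper": 1.0},{"x": 0.03,"y": 0.0,"z": 0.0,"ax": 0.0,"ay": 0.0,"az": 0.0,"gripper": 1.0},{"x": 0.036,"y": 0.0,"z": 0.0,"ax": 0.0,"ay": 0.0,"az": 0.0,"gripper": 1.0},{"x": 0.036,"y": 0.0,"z": 0.0,"ax": 0.0,"ay": 0.0,"az": 0.0,"gripper": 1.0}])

```text
clock: 9.22
eef_pos: [0.5327, 0.2834, 0.0581]
tool_rot: [0.741, 0.672, -0.002, 0.001]
ft_force: [0.2, -7.2, 1.9]
finger_gap: -0.0
gripper_force: 3.2
```

Call:
jog_arm(deltas=[{"x": 0.006,"y": 0.0,"z": 0.0,"ax": 0.0,"ay": 0.0,"az": 0.0,"gripper": 1.0},{"x": 0.012,"y": 0.0,"z": 0.0,"ax": 0.0,"ay": 0.0,"az": 0.0,"gripper": 1.0},{"x": 0.012,"y": 0.0,"z": 0.0,"ax": 0.0,"ay": 0.0,"az": 0.0,"gripper": 1.0}])

```text
clock: 9.6
eef_pos: [0.5326, 0.2836, 0.0581]
tool_rot: [0.741, 0.672, -0.004, 0.002]
ft_force: [-1.5, -15.2, 4.7]
finger_gap: 0.0002
gripper_force: 7.6
```

The bolt has stopped hard: 15 N with no further travel, within 2 mm of the computed home. I'll back off, lift and check the tab numerically.

Call:
jog_arm(deltas=[{"x": -0.05,"y": 0.0,"z": 0.0,"ax": 0.0,"ay": 0.0,"az": 0.0,"gripper": 1.0},{"x": -0.15,"y": 0.0,"z": 0.0,"ax": 0.0,"ay": 0.0,"az": 0.0,"gripper": 1.0},{"x": -0.25,"y": 0.0,"z": -0.15,"ax": 0.0,"ay": 0.0,"az": 0.0,"gripper": 1.0},{"x": -0.38,"y": 0.0,"z": -0.4,"ax": 0.0,"ay": 0.0,"az": 0.0,"gripper": 1.0},{"x": -0.38,"y": 0.0,"z": -0.4,"ax": 0.0,"ay": 0.0,"az": 0.0,"gripper": 1.0},{"x": -0.38,"y": 0.0,"z": -0.4,"ax": 0.0,"ay": 0.0,"az": 0.0,"gripper": 1.0},{"x": -0.38,"y": 0.0,"z": -0.4,"ax": 0.0,"ay": 0.0,"az": 0.0,"gripper": 1.0}])

```text
clock: 10.48
eef_pos: [0.5232, 0.1934, 0.1567]
tool_rot: [0.741, 0.671, -0.001, -0.001]
ft_force: [0.4, 0.7, 0.1]
finger_gap: 0.0001
gripper_force: 0.0
```

```bash
python3 - <<'E'
from h import *
s=monitor.sense(); im=viewer.capture('wrist').astype(int); cv2.imwrite('pics/w6.png',im[...,::-1].astype(np.uint8))
x=np.load('lock2.npy'); inv=lambda p:R.from_euler('z',-x[2]).apply([p[0]-x[0],p[1]-x[1],0])[:2].round(4)
m=((im[...,0]>110)&(im[...,1]<60)&(im[...,2]<60)).astype(np.uint8)
n,l,st,c=cv2.connectedComponentsWithStats(m); print(s['eef_pos'],s['ft_force'])
for i in range(1,n):
    if st[i,4]>30:
        a=st[i]; b=a[1]+a[3]; print(a,'rear top edge',inv(wpix((a[0],b),.061,s)),inv(wpix((a[0]+a[2],b),.061,s)),'c@66',inv(wpix(c[i],.064,s)))
E
```

```text
[0.52316414 0.19338788 0.15673901] [0.3921375  0.70353818 0.10751982]
[295  55  54  13 627] rear top edge [-0.0574  0.0201] [-0.0574 -0.0178] c@66 [-0.0534  0.0019]
[494  55  14  26 216] rear top edge [-0.0573 -0.1333] [-0.0554 -0.1472] c@66 [-0.0458 -0.1375]
[489 253  21  26 196] rear top edge [-0.2306 -0.1543] [-0.2334 -0.1801] c@66 [-0.2135 -0.1557]
```

The tab's rear face is at x = -57.4 mm against -57 mm for home. It lies straight and the robot is clear, so I'll hand the job in.

```bash
python3 -c "
from bench import finish_job
print(finish_job())"
```

```text
the job is handed in; nothing more can be done
None
```

The shutter looks locked and the job is handed in: I turned the slot to within about 0.05 rad of the bolt, then pushed the bolt until it stopped hard, its tab within 0.5 mm of home by the camera; I did not see the judge's verdict or re-measure the tins and post holder.

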